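# Restock the packing caddy

## Task

Restock the packing caddy: put the full roll of amber tape in the yellow well, the white label roll in the red well, the blue staple carton in the blue well and the wooden stamp in the green well, each sitting flat on the floor of its well, the same way up as it stands now. Set them down rather than drop them. Leave the red carton and the bare cardboard core standing where they are.

Things in the scene. Friction and masses are not known exactly. Their poses are not given: they have to be found in the camera images.
- tape_roll: Full roll of packing tape: amber-brown ring with a cardboard lining, lying flat (hole upright), outer diameter 62 mm, hole 38 mm, 48 mm high, about 120 g. Origin: centre of its underside, z up along the hole. Stands loose on the table, as do all six of the loose things, in mixed-up places to the right (-y) of the caddy, not less than about 105 mm from centre to centre
- label_roll: Roll of blank shipping labels: white disc with a red band round its lower part and a dark core on top, lying flat, diameter 60 mm, 42 mm high, about 110 g, solid. Origin: centre of its underside, z up
- blue_carton: Blue carton of staples with a white stripe round it and a white patch on top, 56 mm (its x) x 36 mm (its y) x 42 mm high, about 150 g. Origin: centre of its underside, z up
- stamp: Wooden hand stamp standing on its rubber: base 50 mm (its x) x 36 mm (its y) x 20 mm high, upright round wooden handle above it, 26 mm in diameter between 38 and 68 mm above the underside (a neck of 18 mm below it); 74 mm high in all, about 90 g. Origin: centre of its underside, z up along the handle
- red_carton: Red carton, otherwise the same as the blue one: 56 (x) x 36 (y) x 42 mm high. Wrong staples, does not belong in the caddy. Origin: centre of its underside, z up
- bare_core: Bare brown cardboard core left from a used-up tape roll, standing like the roll: outer diameter 46 mm, hole 38 mm, 48 mm high, light (20 g). Does not belong in the caddy. Origin: centre of its underside, z up
- yellow_well: Yellow well: square shallow dish, 92 mm outside, 84 mm inside, fixed to the caddy. Origin: centre of its underside, 8 mm above the table; inner floor 4 mm, rim 12 mm above the origin (rim 20 mm above the table: keep fingers above it). x, y along its sides, z up. Place of the tape roll.
- red_well: Red well of the caddy, same size and same origin as the yellow one. Place of the label roll. The four wells form a two by two block, 105 mm between centres, turned alike; which colour is where changes. They are in one black caddy 236 mm square (284 mm over its side handles), outer rim 22 mm above the table
- blue_well: Blue well of the caddy, same size and same origin as the yellow one. Place of the blue carton.
- green_well: Green well of the caddy, same size and same origin as the yellow one. Place of the stamp.
Things that resemble listed ones, but are neither listed nor needed, are in the scene too. Leave any pink look-alike of the stamp alone. Several things have the shape of the blue_carton; the one meant has the colours described above.

How it is judged:
At the end, for the whole second after the job is handed in: Amber roll in yellow well, label roll in red, blue carton in blue, stamp in green: each within 30 mm of the well centre, underside under 8 mm above the well's underside, tilt under 0.1 rad, at rest; red carton and bare core upright, within 20 mm of their starts (horizontal distance between tape_roll and yellow_well below 0.03 m and z of tape_roll in the frame of yellow_well below 0.008 m and angle between each of tape_roll, label_roll, blue_carton, stamp, red_carton, bare_core's own z axis and vertical below 0.1 rad and linear speed of each of tape_roll, label_roll, blue_carton, stamp below 0.02 m/s and angular speed of each of tape_roll, label_roll, blue_carton, stamp below 0.2 rad/s and horizontal distance between label_roll and red_well below 0.03 m and z of label_roll in the frame of red_well below 0.008 m and horizontal distance between blue_carton and blue_well below 0.03 m and z of blue_carton in the frame of blue_well below 0.008 m and horizontal distance between stamp and green_well below 0.03 m and z of stamp in the frame of green_well below 0.008 m and distance of each of red_carton, bare_core from where it was at the start of the episode below 0.02 m); the robot touches nothing.
It fails at once if a thing is dropped or thrown (touches nothing and moves faster than 0.8 m/s) ((contact force between tape_roll and anything else below 0.005 N and linear speed of tape_roll above 0.8 m/s) or (contact force between label_roll and anything else below 0.005 N and linear speed of label_roll above 0.8 m/s) or (contact force between blue_carton and anything else below 0.005 N and linear speed of blue_carton above 0.8 m/s) or (contact force between stamp and anything else below 0.005 N and linear speed of stamp above 0.8 m/s)).
It fails at once if the red carton or the bare core is moved by more than 20 mm (distance of any of red_carton, bare_core from where it was at the start of the episode above 0.02 m).
It also fails if it takes over 138 s, if anything falls off the work surface, if the arm or the gripper's body presses on something with over 40 N, if the wrist force passes 120 N, or if a joint passes its speed limit or range.

## Robot

A 7-joint arm with a two-finger parallel gripper is mounted at the origin on the work surface. World frame = base frame: x ahead of the robot, y to its left, z up, the work surface at z = 0. Lengths are in m, angles in rad, forces in N, time in s.
With the tool pointing down it reaches from about 0.425 to 0.875 m from the base axis. Payload 8.4 kg.
Tool frame: the origin (TCP) lies midway between the tips of the shut fingers; the grasp point (between the pads) lies 19 mm behind it (bot.tcp_to_grasp is the distance from the TCP to the grasp point, in m); z points along the fingers, y is the line along which they close (so a half turn about z gives the same grasp; the last joint's range is limited). The gripper opens to 87 mm and grips with 3 to 60 N. Pads are 19 mm wide; open, the fingers measure 117 mm over their backs; the gripper's body (75 mm by 190 mm) begins 51 mm behind the grasp point.
Start: joints at [-1.418, 0.333, 0.04, 1.465, -0.013, 1.343, -0.059], TCP at [0.162, 0.629, 0.223] pointing down, gripper open.
Joint ranges: [-2.58, 2.58], [-0.38, 2.09], [-1.3, 1.39], [0.25, 2.4], [-1.5, 4.64], [0.08, 2.09], [-2.65, 2.65]. Speed limits (rad/s): [2.22, 2.22, 2.79, 2.79, 3.14, 3.14, 3.14].

## Interface

Orientations are given as [roll, pitch, yaw] about the fixed x, y, z axes, in that order (R = Rz(yaw) Ry(pitch) Rx(roll)).
In Python, from bench import bot gives the robot as it stands.
- The arm moves only by the shell command python3 -m jog 'ROWS' [OPENING] [FORCE]. ROWS is JSON, a list of rows, each a list of 2 entries, a list of its own where there are three numbers: the shift along the tool's x, y, z in mm, then the turn about the tool's z in rad. In form: [[[x, y, z], yaw], ...]. A call has 1 to 10 rows; each row is the pose to reach, as a shift and turn from the pose commanded when the call began, along the tool's axes at that moment; what a row does not reach only later rows make up. A row lasts 1/12 s, in which the tool goes at most 41.7 mm and 7.16 degrees, less where a joint would pass 70% of its speed; a pose out of reach is approached as far as the arm can. A call with a gripper value outside its range is refused whole. OPENING is the closure, from -1 (fully open) to 1 (shut), set as the call begins (- or left out, the last holds). The fingers move at their own pace and stop on an object; FORCE is the grip in N (left out, the last holds). Time passes only in rows, so rows that repeat a pose let the fingers close. It gives the time, the measured TCP pose, the force, the opening and the grip force at its end, in the units of the state.
- bot.state(): the state, without advancing time (a new reading comes with each control period).
- bot.camera(name): name is "side" or "top"; returns the picture (400x640x3 uint8, red, green, blue); there is no depth.
- bot.camera_params(name): a dict with "fov_y" (degrees; the focal length in pixels is half the picture's height over the tangent of half this angle, whatever the lens; pixels are square), "cx", "cy" (the principal point, pixels), "k1" (the pictures are not rectified: a ray, as slopes to the right and down, at radius r is drawn at 1 + k1 r^2 times it, then the intrinsics apply), "xyz" and "attitude" of the camera in the world. Camera axes: x right, y down, z forward; pixel columns grow to the right and rows downward; lengths in m; the calibration is good to about 2 mm. A picture is of the moment at which its call begins. camera_params takes no time and is no camera call.
- bot.close_job(): hands the job in; it is judged then, once.
Trained networks look in the newest picture that a camera, given by its name, has taken for a name from the list of things; names that differ only in an ending like _2 or _b are one class to them, and where a whole thing is asked for, a point or a joint stands for the part that bears it (a point fixed in the world has none). Each returns a list of dicts, best first, with "confidence" (0 to 1); they miss things now and then, are a little off and sometimes report something else, mostly with a low value. They report only what shows in the picture. A call takes as long as a camera call. They do not tell look-alikes from the thing itself.
- bot.silhouettes(camera, query): "pixels" (400x640 bool, what is visible of it) and "xy" ([column, row] in pixels, amid what is visible of it).
The state is a dict: "clock": time; "joint_positions": joint angles; "joint_vel": joint speeds; "tau": joint torques, N m; "position": TCP position; "ee_rot": TCP orientation; "force": force on the tool from outside, world axes, zero at the start; "wrist_torque": the same for the moment, N m; "width": finger opening in m; "gripper_force": force on a finger pad.
Only numpy, scipy, OpenCV 4.12 (cv2) and the standard library are available. Lean on these libraries where they do the work, as an engineer would, in place of code of your own. Each camera call takes 0.05 s, during which the arm holds its last target. There are 200 camera calls.

## Working session

There is one attempt and no reset: what is moved stays moved. The work goes in short steps, Python scripts to look and compute and a shell command to move; the robot and the scene stay as the last step left them, time stands still between calls to the robot, and variables do not carry over. Pictures are saved under pics/ and viewed, at most 14 in all, crops included, and the job is handed in when it is done.

```bash
mkdir -p pics; ls
python3 - <<'E'
from bench import bot
import cv2
for n in("top","side"):
    im=bot.camera(n); cv2.imwrite(f"pics/{n}0.png",im[:,:,::-1]); print(n,bot.camera_params(n))
s=bot.state(); print(s); print(bot.tcp_to_grasp)
E
```

```text
pics
top {'fov_y': 52.475860635476934, 'cx': 327.3879544775187, 'cy': 196.5375015093696, 'k1': -0.04092201782234075, 'xyz': array([ 0.36162078, -0.07688869,  0.99092815]), 'attitude': array([-2.98583623,  0.02071061, -1.56534426])}
side {'fov_y': 57.463477719001325, 'cx': 318.6346125486548, 'cy': 200.89080550529695, 'k1': -0.002642237585557165, 'xyz': array([ 0.16808422, -0.72896346,  0.72041628]), 'attitude': array([-2.31801751, -0.01431248, -0.45103127])}
{'clock': 0.1, 'joint_positions': array([-1.4182097 ,  0.33381309,  0.0398702 ,  1.46618182, -0.0134325 ,
        1.34334916, -0.05851991]), 'joint_vel': array([-0.00210102, -0.00183379,  0.00056282, -0.0039664 ,  0.00135249,
        0.00070842,  0.00036457]), 'tau': array([ 3.64658517e-03, -6.57807255e+01,  1.33947719e+00, -4.04712009e+01,
       -5.97321801e-02,  4.08259872e-02,  6.30582008e-05]), 'position': array([0.1618399 , 0.62907194, 0.22176623]), 'ee_rot': array([-3.14010842e+00,  6.52073290e-05,  2.88976616e+00]), 'force': array([ 0.31526542, -0.58738962, -0.17214404]), 'wrist_torque': array([ 0.0070893 ,  0.00345607, -0.02212842]), 'gripper_force': 0.0, 'width': 0.08679450642884448}
0.0187
```

View pics/top0.png

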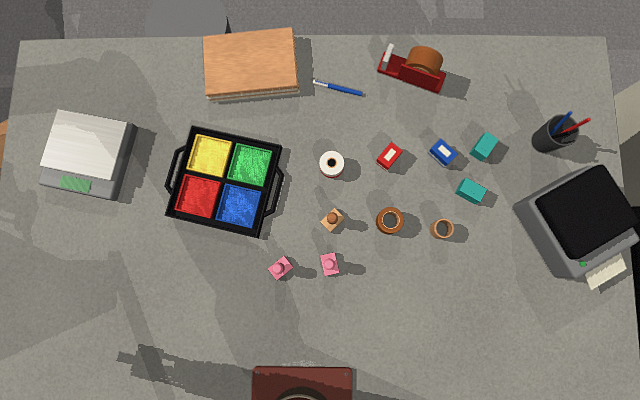

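View pics/side0.png

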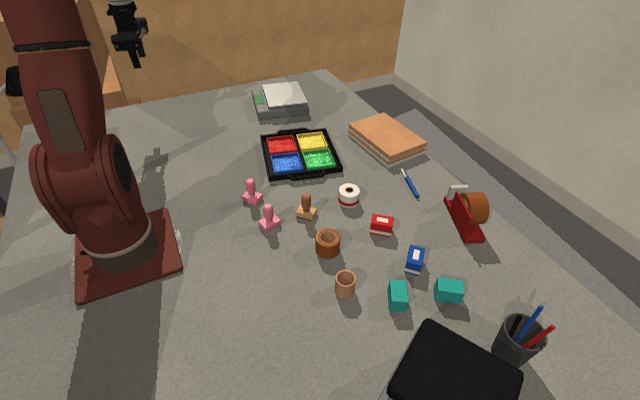

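Top picture: label roll (332,164), red carton (389,155), blue carton (443,152) with teal look-alikes (484,146) and (471,190), amber roll (390,220), bare core (441,229), wooden stamp (332,219), pink stamps (281,267) and (330,264). The tape dispenser at (425,60) is not wanted. Wells: yellow (210,155), green (250,164), red (198,197), blue (239,206). 

I choose amber (390,220), white label roll (332,164), blue with white (443,152) and wooden stamp (332,219).

```bash
cat > lib.py <<'E'
import numpy as np, cv2
from scipy.spatial.transform import Rotation as R
from scipy.optimize import minimize
from bench import bot
def box(a,b,z0,z1): return np.array([[sx*a/2,sy*b/2,z] for sx in(-1,1) for sy in(-1,1) for z in(z0,z1)])
def cyl(d,z0,z1): 
    t=np.linspace(0,2*np.pi,40); return np.array([[d/2*np.cos(u),d/2*np.sin(u),z] for u in t for z in(z0,z1)])
SH={'tape_roll':[cyl(.062,0,.048)],'label_roll':[cyl(.06,0,.042)],'blue_carton':[box(.056,.036,0,.042)],'red_carton':[box(.056,.036,0,.042)],
'bare_core':[cyl(.046,0,.048)],'stamp':[box(.05,.036,0,.02),cyl(.018,.02,.038),cyl(.026,.038,.070),cyl(.018,.07,.074)]}
for c in('yellow','red','blue','green'): SH[c+'_well']=[box(.088,.088,.0195,.020)]  # mid rim, world z
def proj(P,n):
    c=bot.camera_params(n); f=200/np.tan(np.radians(c['fov_y']/2))
    q=(P-c['xyz'])@R.from_euler('xyz',c['attitude']).as_matrix()
    s=q[:,:2]/q[:,2:]; s=s*(1+c['k1']*(s**2).sum(1))[:,None]
    return s*f+[c['cx'],c['cy']]
def ray(px,n,z):
    return minimize(lambda p:((proj(np.array([[p[0],p[1],z]]),n)[0]-px)**2).sum(),[.45,0],method='Nelder-Mead',options=dict(xatol=1e-5,fatol=1e-4)).x
K=4
def render(name,p,n):
    m=np.zeros((400*K,640*K),np.uint8); r=R.from_euler('z',p[2]).as_matrix()
    for s in SH[name]:
        h=cv2.convexHull(((proj(s@r.T+[p[0],p[1],p[3] if len(p)>3 else 0],n)+.5)*K).astype(np.float32)); cv2.fillPoly(m,[np.round(h).astype(np.int32)],1)
    return m>0
def mask(name,n,px,take=[]):
    d=[x for x in bot.silhouettes(n,name) if np.hypot(*(np.array(x['xy'])-px))<18]
    return d[0] if d else None
def fit(name,masks,p0):
    big={n:cv2.resize(m.astype(np.uint8),None,fx=K,fy=K,interpolation=cv2.INTER_NEAREST)>0 for n,m in masks.items()}
    def cost(p): return sum(1-(a&b).sum()/(a|b).sum() for n,b in big.items() for a in[render(name,p,n)])
    best=None
    yaws=[0] if 'roll' in name or 'core' in name else [0,.6,1.2,1.8,2.4] if 'well' not in name else [-.3,.3]
    for y in yaws:
        q0=[*p0,y]; o=minimize(cost,q0,method='Nelder-Mead',options=dict(initial_simplex=np.array([q0]+[np.add(q0,v) for v in([.01,0,0],[0,.01,0],[0,0,.3])]),maxfev=70,xatol=2e-4))
        if best is None or o.fun<best.fun: best=o
    return best.x,best.fun/len(big)
E
cat > m.py <<'E'
from lib import *
PX={'tape_roll':(390,220),'label_roll':(332,164),'blue_carton':(443,152),'red_carton':(389,155),'bare_core':(441,229),'stamp':(332,219),'yellow_well':(210,155),'green_well':(250,164),'red_well':(198,197),'blue_well':(239,206)}
bot.camera('top');bot.camera('side')
for k,px in PX.items():
    g=ray(np.array(px),'top',.02); M={}
    for n in('top','side'):
        t=np.array(px) if n=='top' else proj(np.array([[*g,.02]]),'side')[0]
        d=mask(k,n,t)
        if d is not None: M[n]=d['pixels']
    out={}
    for key in [['top'],['side'],['top','side']]:
        mm={a:M[a] for a in key if a in M}
        if len(mm)==len(key): p,c=fit(k,mm,g); out['+'.join(key)]=(p.round(4).tolist(),round(c,3))
    print(k,out)
E
python3 m.py
cat > crop.py <<'E'
from lib import *
im=bot.camera('top')[130:290,265:505]; cv2.imwrite('pics/crop.png',cv2.resize(im[:,:,::-1],None,fx=3.3,fy=3.3,interpolation=cv2.INTER_CUBIC))
E
python3 crop.py
```

```text
tape_roll {'top': ([0.4571, -0.203, 0.1714], np.float64(0.211)), 'side': ([0.4565, -0.204, 0.1166], np.float64(0.039)), 'top+side': ([0.4566, -0.2033, 0.0601], np.float64(0.129))}
label_roll {'top': ([0.5942, -0.0655, 0.0296], np.float64(0.078)), 'side': ([0.5947, -0.066, 0.1614], np.float64(0.043)), 'top+side': ([0.5946, -0.0658, 0.2536], np.float64(0.063))}
blue_carton {'top': ([0.6239, -0.3363, 0.7958], np.float64(0.069)), 'side': ([0.6237, -0.3379, 0.8375], np.float64(0.067)), 'top+side': ([0.6243, -0.3368, 0.8195], np.float64(0.075))}
red_carton {'top': ([0.6103, -0.0261, 0.0], np.float64(1.0))}
bare_core {'top': ([0.4369, -0.3256, 0.196], np.float64(0.341)), 'side': ([0.4373, -0.3293, 0.1229], np.float64(0.093)), 'top+side': ([0.4373, -0.3277, -0.0533], np.float64(0.23))}Traceback (most recent call last):
  File "m.py", line 13, in <module>
    if len(mm)==len(key): p,c=fit(k,mm,g); out['+'.join(key)]=(p.round(4).tolist(),round(c,3))
                              ~~~^^^^^^^^
  File "lib.py", line 33, in fit
    q0=[*p0,y]; o=minimize(cost,q0,method='Nelder-Mead',options=dict(in
[... 676 characters left out ...]
^^^^^^^^^^^^^^^^^^^^^^^^^^^^^^^^^^^^^^
  File "lib.py", line 29, in <genexpr>
    def cost(p): return sum(1-(a&b).sum()/(a|b).sum() for n,b in big.items() for a in[render(name,p,n)])
                                                                                      ~~~~~~^^^^^^^^^^
  File "lib.py", line 22, in render
    h=cv2.convexHull(((proj(s@r.T+[p[0],p[1],p[3] if len(p)>3 else 0],n)+.5)*K).astype(np.float32)); cv2.fillPoly(m,[np.round(h).astype(np.int32)],1)
                       ~~~~^^^^^^^^^^^^^^^^^^^^^^^^^^^^^^^^^^^^^^^^^^^^^
  File "lib.py", line 12, in proj
    c=bot.camera_params(n); f=200/np.tan(np.radians(c['fov_y']/2))
ValueError: time passes only in moves, steps and waits
```

View pics/crop.png

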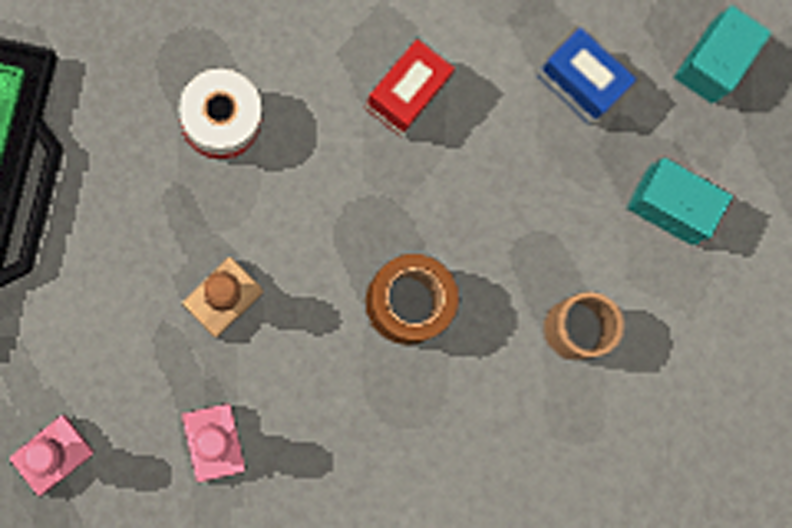

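The crop confirms the choice. The amber thick ring is at crop (412,298), the white disc at (221,110), the blue carton with white patch at (590,73) and the wooden stamp at (222,295). The thin core is at (584,327), red carton at (411,86), plain teal cartons at (722,55) and (682,200), pink stamps at lower left.

```bash
sed -i "s/^def proj/import functools\n@functools.lru_cache(None)\ndef cp(n): return bot.camera_params(n)\ndef proj/; s/c=bot.camera_params(n);/c=cp(n);/" lib.py
sed -i "s/for k,px in PX.items():/for k,px in list(PX.items())[3:]:/; s/^bot.camera.*/bot.camera('top');bot.camera('side')/" m.py
cat >> m.py <<'E'
for q in [(389,150),(484,140),(471,185),(330,260),(281,263)]: print(q,ray(np.array(q),'top',.042))
print(bot.state()['clock'])
E
python3 m.py
```

```text
red_carton {'top': ([0.6103, -0.0261, 0.0], np.float64(1.0))}
bare_core {'top': ([0.4384, -0.3264, 0.0386], np.float64(0.358)), 'side': ([0.4372, -0.3267, 0.0742], np.float64(0.069)), 'top+side': ([0.4381, -0.3261, -0.0691], np.float64(0.216))}
stamp {'top': ([0.4603, -0.0675, -0.8065], np.float64(0.114)), 'side': ([0.46, -0.0661, 2.3073], np.float64(0.137)), 'top+side': ([0.46, -0.0669, 2.3588], np.float64(0.131))}
yellow_well {'top': ([0.6173, 0.2406, -0.2379], np.float64(0.103)), 'side': ([0.6143, 0.2328, -0.2435], np.float64(0.125)), 'top+side': ([0.6164, 0.2384, -0.2249], np.float64(0.131))}
green_well {'top': ([0.5944, 0.1381, -0.2457], np.float64(0.105)), 'side': ([0.5905, 0.1269, -0.2303], np.float64(0.18)), 'top+side': ([0.5941, 0.1356, -0.2146], np.float64(0.148))}
red_well {'top': ([0.5163, 0.2628, -0.2381], np.float64(0.079)), 'side': ([0.5144, 0.2576, -0.2176], np.float64(0.175)), 'top+side': ([0.515, 0.261, -0.2483], np.float64(0.131))}
blue_well {'top': ([0.4927, 0.1616, -0.2479], np.float64(0.084)), 'side': ([0.4881, 0.1536, -0.1881], np.float64(0.192)), 'top+side': ([0.4922, 0.1597, -0.2315], np.float64(0.145))}
(389, 150) [ 0.62426434 -0.20413754]
(484, 140) [ 0.6497637  -0.43442589]
(471, 185) [ 0.53902016 -0.39714709]
(330, 260) [ 0.365625   -0.02384375]
(281, 263) [0.35440469 0.0502522 ]
1.65
```

```bash
cat > plan.py <<'E'
import sys, numpy as np
from bench import bot
from scipy.spatial.transform import Rotation as R
s=bot.state(); p=s['position']; M=R.from_euler('xyz',s['ee_rot']).as_matrix()
near=lambda a,b: b+(a-b+np.pi/2)%np.pi-np.pi/2
cur=near(np.arctan2(M[1,1],M[0,1]),np.arctan2(p[1],p[0]))
print('now',p.round(4),'finger deg',np.degrees(cur).round(1),'w',round(s['width'],4),'t',s['clock'],'q7',s['joint_positions'][6].round(2))
for a in sys.argv[1:]:
    v=[float(k) if k!='r' else None for k in a.split(',')]
    az=np.arctan2(v[1],v[0]); f=az if v[3] is None else near(np.radians(v[3]),az)
    print(a,'->',(M.T@(np.array(v[:3])-p)*1000).round(1).tolist(),round(-(f-cur),3))
E
python3 plan.py .42,.42,.2,r .6243,-.3368,.15,-43
```

```text
now [0.1619 0.6295 0.2226] finger deg 75.6 w 0.0866 t 1.65 q7 -0.06
.42,.42,.2,r -> [-302.1, -138.6, 22.5] 0.534
.6243,-.3368,.15,-43 -> [-688.5, -820.6, 72.6] 2.069
```

```bash
python3 -m jog '[[[-302,-139,22],0.534],[[-302,-139,22],0.534],[[-302,-139,22],0.534],[[-302,-139,22],0.534],[[-302,-139,22],0.534],[[-302,-139,22],0.534],[[-302,-139,22],0.534],[[-302,-139,22],0.534],[[-302,-139,22],0.534],[[-302,-139,22],0.534]]' -0.38; python3 plan.py .63,.1,.15,r .6243,-.3368,.15,-43
```

```text
clock: 2.48
position: [0.4222, 0.4171, 0.2006]
ee_rot: [3.142, 0.001, 2.35]
force: [-1.0, 0.7, 0.3]
width: 0.0602
gripper_force: 0.0
now [0.4222 0.4171 0.2006] finger deg 44.6 w 0.0602 t 2.4833 q7 -0.02
.63,.1,.15,r -> [-371.6, -75.0, 50.9] 0.622
.6243,-.3368,.15,-43 -> [-678.3, -386.1, 51.1] 1.53
```

```bash
python3 -m jog '[[[-372,-75,51],0.62],[[-372,-75,51],0.62],[[-372,-75,51],0.62],[[-372,-75,51],0.62],[[-372,-75,51],0.62],[[-372,-75,51],0.62],[[-372,-75,51],0.62],[[-372,-75,51],0.62],[[-372,-75,51],0.62],[[-678,-386,51],1.53]]'; python3 plan.py .6243,-.3368,.15,-43
```

```text
clock: 3.32
position: [0.6274, 0.0699, 0.1491]
ee_rot: [3.141, 0.0, 1.617]
force: [0.1, 0.1, -0.8]
width: 0.0605
gripper_force: 0.0
now [0.6274 0.0699 0.1491] finger deg 2.7 w 0.0605 t 3.3167 q7 0.04
.6243,-.3368,.15,-43 -> [-406.1, -22.1, -0.9] 0.797
```

```bash
python3 -m jog '[[[-400,-22,0],0.797],[[-400,-22,0],0.797],[[-400,-22,0],0.797],[[-400,-22,0],0.797],[[-400,-22,0],0.797],[[-400,-22,0],0.797],[[-400,-22,0],0.797],[[-400,-22,0],0.797],[[-400,-22,0],0.797],[[-400,-22,0],0.797]]';python3 -m jog '[[[0,0,0],0],[[0,0,0],0]]'; python3 plan.py .6243,-.3368,.016,-43
python3 - <<'E'
from lib import *
im=bot.camera('side'); cv2.imwrite('pics/s1.png',im[140:380,240:560,::-1])
E
```

```text
clock: 4.15
position: [0.6188, -0.3353, 0.1503]
ee_rot: [3.141, 0.001, 0.812]
force: [-1.0, -0.5, 1.1]
width: 0.0601
gripper_force: 0.0
clock: 4.32
position: [0.6193, -0.3329, 0.1501]
ee_rot: [-3.141, 0.0, 0.812]
force: [1.1, 0.5, -0.6]
width: 0.0602
gripper_force: 0.0
now [ 0.6193 -0.3329  0.1501] finger deg -43.5 w 0.0602 t 4.3167 q7 -0.04
.6243,-.3368,.016,-43 -> [0.6, 6.4, 134.1] -0.008
```

View pics/s1.png

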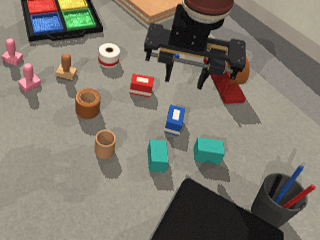

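The gripper hangs above with its fingers at about (170–205,80); the blue carton at (175,120) is undisturbed and the route down is clear.

```bash
python3 -m jog '[[[1,6,30],0],[[1,6,70],0],[[1,6,100],0],[[1,6,120],0],[[1,6,134],0],[[1,6,134],0],[[1,6,134],0]]' ; python3 -m jog '[[[0,0,0],0],[[0,0,0],0],[[0,0,0],0],[[0,0,0],0],[[0,0,0],0],[[0,0,0],0]]' 1 25; python3 -m jog '[[[0,0,-15],0],[[0,0,-40],0],[[0,0,-80],0],[[0,0,-120],0],[[0,0,-150],0],[[0,0,-150],0]]'; python3 plan.py .63,0,.17,r .493,.161,.17,r
```

```text
clock: 4.95
position: [0.6252, -0.3341, 0.0167]
ee_rot: [-3.141, -0.0, 0.816]
force: [0.0, -0.4, 0.5]
width: 0.0601
gripper_force: 0.0
clock: 5.45
position: [0.6248, -0.3358, 0.0173]
ee_rot: [3.141, -0.0, 0.814]
force: [-0.1, 0.6, 5.7]
width: 0.0358
gripper_force: 24.8
clock: 5.95
position: [0.6266, -0.3381, 0.1751]
ee_rot: [3.132, -0.003, 0.813]
force: [0.4, -0.7, -0.1]
width: 0.0358
gripper_force: 24.8
now [ 0.6266 -0.3381  0.1751] finger deg -43.4 w 0.0358 t 5.95 q7 -0.04
.63,0,.17,r -> [248.0, -229.9, 3.6] -0.758
.493,.161,.17,r -> [270.8, -440.0, 1.6] -1.073
```

```bash
python3 -m jog '[[[20,-35,0],-0.1],[[41,-70,0],-0.2],[[62,-105,0],-0.3],[[83,-140,0],-0.4],[[104,-175,0],-0.5],[[125,-210,0],-0.6],[[146,-245,0],-0.7],[[167,-280,0],-0.8],[[188,-315,0],-0.9],[[209,-350,0],-0.98]]'; python3 plan.py .493,.161,.17,r
```

```text
clock: 6.78
position: [0.5124, 0.058, 0.1669]
ee_rot: [3.141, -0.0, 1.799]
force: [2.2, 0.1, -1.9]
width: 0.036
gripper_force: 24.8
now [0.5124 0.058  0.1669] finger deg 13.1 w 0.036 t 6.7833 q7 0.08
.493,.161,.17,r -> [104.7, 4.4, -3.0] -0.088
```

```bash
python3 -m jog '[[[35,1,0],-0.05],[[70,3,0],-0.09],[[95,4,0],-0.09],[[105,4,0],-0.09],[[105,4,0],-0.09],[[105,4,0],-0.09],[[105,4,0],-0.09]]'; python3 plan.py .493,.161,.0295,r
```

```text
clock: 7.37
position: [0.4946, 0.1579, 0.1666]
ee_rot: [-3.141, 0.001, 1.881]
force: [0.1, -0.4, -1.0]
width: 0.0358
gripper_force: 24.8
now [0.4946 0.1579 0.1666] finger deg 17.8 w 0.0358 t 7.3667 q7 -0.04
.493,.161,.0295,r -> [3.5, -0.6, 137.1] -0.005
```

```bash
python3 -m jog '[[[3,0,35],0],[[3,0,70],0],[[3,0,100],0],[[3,0,118],0],[[3,0,126],0],[[3,0,130],0],[[3,0,133],0],[[3,0,135],0],[[3,0,136],0],[[3,0,136],0]]'; python3 plan.py .493,.161,.0295,r
```

```text
clock: 8.2
position: [0.4939, 0.163, 0.0313]
ee_rot: [3.14, -0.0, 1.884]
force: [0.4, -0.3, -2.3]
width: 0.0357
gripper_force: 24.8
now [0.4939 0.163  0.0313] finger deg 17.9 w 0.0357 t 8.2 q7 0.04
.493,.161,.0295,r -> [-1.6, -1.5, 1.8] -0.003
```

```bash
python3 -m jog '[[[0,0,1],0],[[0,0,2],0],[[0,0,2],0],[[0,0,2],0]]'; python3 -m jog '[[[0,0,0],0]]'
```

```text
clock: 8.53
position: [0.4937, 0.1631, 0.0292]
ee_rot: [3.141, -0.0, 1.884]
force: [-2.1, -1.0, 6.5]
width: 0.0361
gripper_force: 24.8
clock: 8.62
position: [0.4937, 0.163, 0.0292]
ee_rot: [3.141, -0.0, 1.884]
force: [-1.7, -0.6, 6.1]
width: 0.0358
gripper_force: 24.8
```

Contact (6 N up). Release with a small opening, rise.

```bash
python3 -m jog '[[[0,0,0],0],[[0,0,0],0],[[0,0,0],0],[[0,0,-20],0],[[0,0,-60],0],[[0,0,-100],0],[[0,0,-130],0],[[0,0,-130],0]]' -0.3; python3 -m jog '[[[0,0,0],0],[[0,0,0],0]]' -1; python3 plan.py .4567,-.2035,.16,r
```

```text
clock: 9.28
position: [0.4965, 0.1638, 0.1648]
ee_rot: [3.132, -0.002, 1.883]
force: [0.9, 0.7, 0.6]
width: 0.0562
gripper_force: 0.0
clock: 9.45
position: [0.493, 0.1628, 0.158]
ee_rot: [-3.141, -0.0, 1.884]
force: [0.1, 0.9, -0.1]
width: 0.0637
gripper_force: 0.0
now [0.493  0.1628 0.158 ] finger deg 17.9 w 0.0637 t 9.45 q7 -0.04
.4567,-.2035,.16,r -> [-337.3, -147.3, -1.9] 0.732
```

```bash
python3 -m jog '[[[-38,-16,0],0.08],[[-76,-33,0],0.16],[[-114,-50,0],0.24],[[-152,-66,0],0.33],[[-190,-83,0],0.41],[[-228,-99,0],0.5],[[-265,-116,0],0.58],[[-300,-131,0],0.66],[[-325,-142,0],0.73],[[-337,-147,0],0.73]]';python3 -m jog '[[[0,0,0],0],[[0,0,0],0]]'; python3 plan.py .4567,-.2035,.018,r
```

```text
clock: 10.28
position: [0.4551, -0.2072, 0.1574]
ee_rot: [-3.14, 0.002, 1.144]
force: [-0.2, 0.3, 0.3]
width: 0.0874
gripper_force: 0.0
clock: 10.45
position: [0.4563, -0.2032, 0.1573]
ee_rot: [-3.139, 0.001, 1.152]
force: [0.7, 1.1, -0.3]
width: 0.0869
gripper_force: 0.0
now [ 0.4563 -0.2032  0.1573] finger deg -24.0 w 0.0869 t 10.45 q7 -0.02
.4567,-.2035,.018,r -> [0.1, 0.8, 139.3] 0.001
```

```bash
python3 -m jog '[[[0,1,35],0],[[0,1,70],0],[[0,1,100],0],[[0,1,125],0],[[0,1,139],0],[[0,1,139],0],[[0,1,139],0]]' ; python3 -m jog '[[[0,0,0],0],[[0,0,0],0],[[0,0,0],0],[[0,0,0],0],[[0,0,0],0],[[0,0,0],0]]' 1 25; python3 -m jog '[[[0,0,-15],0],[[0,0,-40],0],[[0,0,-80],0],[[0,0,-120],0],[[0,0,-150],0],[[0,0,-150],0],[[0,0,-150],0]]'; python3 plan.py .617,.240,.17,r
```

```text
clock: 11.03
position: [0.4575, -0.2022, 0.0188]
ee_rot: [-3.139, 0.001, 1.155]
force: [-0.2, -0.5, 1.2]
width: 0.0871
gripper_force: 0.0
clock: 11.53
position: [0.4584, -0.2034, 0.0201]
ee_rot: [3.141, -0.001, 1.154]
force: [-1.9, 0.7, 6.7]
width: 0.0626
gripper_force: 25.0
clock: 12.12
position: [0.4593, -0.2037, 0.1712]
ee_rot: [3.138, -0.002, 1.154]
force: [-0.6, 0.3, -2.1]
width: 0.0622
gripper_force: 25.0
now [ 0.4593 -0.2037  0.1712] finger deg -23.9 w 0.0622 t 12.1167 q7 -0.03
.617,.240,.17,r -> [469.5, -35.3, 2.0] -0.788
```

```bash
python3 -m jog '[[[40,-3,0],-0.07],[[80,-6,0],-0.15],[[120,-9,0],-0.22],[[160,-12,0],-0.29],[[200,-15,0],-0.36],[[240,-18,0],-0.43],[[280,-21,0],-0.5],[[320,-24,0],-0.58],[[360,-27,0],-0.65],[[400,-30,0],-0.72]]';python3 -m jog '[[[35,19,0],-0.04],[[55,30,0],-0.07],[[61,33,0],-0.07],[[61,33,0],-0.07],[[61,33,0],-0.07]]'; python3 plan.py .617,.240,.032,r
```

```text
clock: 12.95
position: [0.5921, 0.176, 0.1673]
ee_rot: [-3.139, -0.0, 1.877]
force: [1.1, -0.1, -0.8]
width: 0.0624
gripper_force: 25.0
clock: 13.37
position: [0.6056, 0.2409, 0.168]
ee_rot: [-3.139, 0.001, 1.943]
force: [0.2, -1.3, -0.4]
width: 0.0624
gripper_force: 25.0
now [0.6056 0.2409 0.168 ] finger deg 21.3 w 0.0624 t 13.3667 q7 0.07
.617,.240,.032,r -> [-4.8, 10.7, 135.9] 0.001
```

```bash
python3 -m jog '[[[-5,11,10],0],[[-5,11,50],0],[[-5,11,85],0],[[-5,11,108],0],[[-5,11,120],0],[[-5,11,127],0],[[-5,11,130],0],[[-5,11,132],0],[[-5,11,134],0],[[-5,11,134],0]]'; python3 -m jog '[[[0,0,1],0],[[0,0,2],0],[[0,0,2],0],[[0,0,2],0]]'
```

```text
clock: 14.2
position: [0.6188, 0.2419, 0.0366]
ee_rot: [3.14, -0.0, 1.944]
force: [0.8, 0.1, -0.1]
width: 0.0623
gripper_force: 25.0
clock: 14.53
position: [0.6182, 0.2418, 0.0337]
ee_rot: [3.141, -0.0, 1.944]
force: [0.9, -0.0, -1.8]
width: 0.0626
gripper_force: 25.0
```

```bash
python3 -m jog '[[[0,0,1],0],[[0,0,2],0],[[0,0,3],0],[[0,0,3],0],[[0,0,3],0]]'
```

```text
clock: 14.95
position: [0.6183, 0.2418, 0.0321]
ee_rot: [3.141, -0.001, 1.944]
force: [-4.4, -1.3, 12.6]
width: 0.0621
gripper_force: 25.0
```

```bash
python3 -m jog '[[[0,0,-1],0],[[0,0,-1],0],[[0,0,-1],0],[[0,0,-1],0],[[0,0,-20],0],[[0,0,-60],0],[[0,0,-100],0],[[0,0,-130],0],[[0,0,-130],0],[[0,0,-130],0]]' -0.8; python3 plan.py .5946,-.0658,.16,r
```

```text
clock: 15.78
position: [0.6192, 0.2421, 0.1625]
ee_rot: [3.138, -0.001, 1.944]
force: [0.1, -1.2, -1.3]
width: 0.0785
gripper_force: 0.0
now [0.6192 0.2421 0.1625] finger deg 21.4 w 0.0785 t 15.7833 q7 0.08
.5946,-.0658,.16,r -> [-277.8, -135.2, 1.9] 0.483
```

```bash
python3 -m jog '[[[-35,-17,0],0.06],[[-70,-34,0],0.12],[[-105,-51,0],0.18],[[-140,-68,0],0.24],[[-175,-85,0],0.3],[[-210,-102,0],0.36],[[-245,-119,0],0.42],[[-265,-129,0],0.48],[[-278,-135,0],0.48],[[-278,-135,0],0.48]]' -1;python3 -m jog '[[[0,0,0],0],[[0,0,0],0]]'; python3 plan.py .5946,-.0658,.016,r
```

```text
clock: 16.62
position: [0.5925, -0.0704, 0.1595]
ee_rot: [-3.14, 0.002, 1.458]
force: [-0.8, 0.4, -0.5]
width: 0.0866
gripper_force: 0.0
clock: 16.78
position: [0.5936, -0.0645, 0.1596]
ee_rot: [-3.14, -0.0, 1.466]
force: [0.4, 0.4, 0.6]
width: 0.0871
gripper_force: 0.0
now [ 0.5936 -0.0645  0.1596] finger deg -6.0 w 0.0871 t 16.7833 q7 0.11
.5946,-.0658,.016,r -> [-1.3, 1.3, 143.6] 0.005
```

```bash
python3 -m jog '[[[-1,1,35],0],[[-1,1,70],0],[[-1,1,105],0],[[-1,1,130],0],[[-1,1,143],0],[[-1,1,143],0],[[-1,1,143],0]]' ; python3 -m jog '[[[0,0,0],0],[[0,0,0],0],[[0,0,0],0],[[0,0,0],0],[[0,0,0],0],[[0,0,0],0]]' 1 25; python3 -m jog '[[[0,0,-15],0],[[0,0,-40],0],[[0,0,-80],0],[[0,0,-120],0],[[0,0,-150],0],[[0,0,-150],0],[[0,0,-150],0]]'; python3 plan.py .516,.262,.17,r
```

```text
clock: 17.37
position: [0.5948, -0.0666, 0.0177]
ee_rot: [-3.141, 0.0, 1.465]
force: [0.5, 0.1, 0.6]
width: 0.0871
gripper_force: 0.0
clock: 17.87
position: [0.5947, -0.0673, 0.0181]
ee_rot: [3.141, -0.0, 1.464]
force: [-2.2, 0.1, 6.0]
width: 0.0594
gripper_force: 25.0
clock: 18.45
position: [0.5956, -0.0675, 0.1692]
ee_rot: [3.138, -0.001, 1.464]
force: [0.3, 0.5, -2.3]
width: 0.0594
gripper_force: 25.0
now [ 0.5956 -0.0675  0.1692] finger deg -6.1 w 0.0594 t 18.45 q7 0.11
.516,.262,.17,r -> [319.1, -114.3, -0.9] -0.577
```

```bash
python3 -m jog '[[[38,-14,0],-0.07],[[76,-27,0],-0.14],[[114,-41,0],-0.21],[[152,-55,0],-0.28],[[190,-68,0],-0.35],[[228,-82,0],-0.42],[[266,-95,0],-0.5],[[300,-108,0],-0.57],[[319,-114,0],-0.57],[[319,-114,0],-0.57]]';python3 -m jog '[[[0,0,0],0],[[0,0,0],0]]'; python3 plan.py .516,.262,.034,r
```

```text
clock: 19.28
position: [0.5119, 0.2678, 0.1651]
ee_rot: [-3.138, -0.002, 2.042]
force: [-1.0, 0.0, -1.3]
width: 0.0593
gripper_force: 25.0
clock: 19.45
position: [0.515, 0.2606, 0.1661]
ee_rot: [-3.139, 0.001, 2.033]
force: [0.5, -0.8, -1.7]
width: 0.0598
gripper_force: 25.0
now [0.515  0.2606 0.1661] finger deg 26.5 w 0.0598 t 19.45 q7 0.01
.516,.262,.034,r -> [0.9, 1.8, 132.1] -0.008
```

```bash
python3 -m jog '[[[1,2,35],0],[[1,2,70],0],[[1,2,95],0],[[1,2,112],0],[[1,2,121],0],[[1,2,127],0],[[1,2,130],0],[[1,2,132],0],[[1,2,133],0],[[1,2,133],0]]'; python3 -m jog '[[[0,0,1],0],[[0,0,2],0],[[0,0,3],0],[[0,0,3],0],[[0,0,3],0]]'
```

```text
clock: 20.28
position: [0.5171, 0.264, 0.0353]
ee_rot: [3.14, -0.0, 2.034]
force: [-0.2, -0.1, -2.1]
width: 0.0592
gripper_force: 25.0
clock: 20.7
position: [0.5166, 0.2637, 0.0315]
ee_rot: [-3.142, 0.0, 2.034]
force: [0.3, 0.7, -1.4]
width: 0.0593
gripper_force: 25.0
```

```bash
python3 -m jog '[[[0,0,1],0],[[0,0,2],0],[[0,0,3],0],[[0,0,3],0],[[0,0,3],0]]'
```

```text
clock: 21.12
position: [0.5168, 0.2638, 0.03]
ee_rot: [3.141, -0.001, 2.034]
force: [-6.9, -4.0, 16.2]
width: 0.0597
gripper_force: 25.0
```

```bash
python3 -m jog '[[[0,0,-1],0],[[0,0,-1],0],[[0,0,-1],0],[[0,0,-1],0],[[0,0,-20],0],[[0,0,-60],0],[[0,0,-100],0],[[0,0,-150],0],[[0,0,-150],0],[[0,0,-150],0]]' -0.8; python3 plan.py .46,-.0668,.18,r
```

```text
clock: 21.95
position: [0.5186, 0.2647, 0.1824]
ee_rot: [3.135, -0.001, 2.034]
force: [1.3, 1.0, -0.4]
width: 0.0784
gripper_force: 0.0
now [0.5186 0.2647 0.1824] finger deg 26.5 w 0.0784 t 21.95 q7 0.0
.46,-.0668,.18,r -> [-270.5, -200.5, 0.7] 0.607
```

```bash
python3 -m jog '[[[-33,-25,0],0.07],[[-66,-49,0],0.14],[[-99,-73,0],0.21],[[-132,-98,0],0.28],[[-165,-122,0],0.35],[[-198,-147,0],0.43],[[-230,-170,0],0.5],[[-255,-189,0],0.57],[[-270,-200,0],0.6],[[-270,-200,0],0.6]]' -0.3;python3 -m jog '[[[0,0,0],0],[[0,0,0],0]]'; python3 plan.py .46,-.0668,.034,r
```

```text
clock: 22.78
position: [0.4572, -0.071, 0.1779]
ee_rot: [-3.141, 0.0, 1.427]
force: [-0.5, -0.2, 0.1]
width: 0.0567
gripper_force: 0.0
clock: 22.95
position: [0.4584, -0.0657, 0.1781]
ee_rot: [-3.141, 0.0, 1.436]
force: [-0.5, 0.7, -1.0]
width: 0.0565
gripper_force: 0.0
now [ 0.4584 -0.0657  0.1781] finger deg -7.7 w 0.0565 t 22.95 q7 -0.12
.46,-.0668,.034,r -> [-0.8, 1.8, 144.1] 0.01
```

```bash
python3 -m jog '[[[-1,2,35],0],[[-1,2,70],0],[[-1,2,105],0],[[-1,2,130],0],[[-1,2,144],0],[[-1,2,144],0],[[-1,2,144],0]]' ; python3 -m jog '[[[0,0,0],0],[[0,0,0],0],[[0,0,0],0],[[0,0,0],0],[[0,0,0],0],[[0,0,0],0]]' 1 20; python3 -m jog '[[[0,0,-15],0],[[0,0,-40],0],[[0,0,-80],0],[[0,0,-120],0],[[0,0,-150],0],[[0,0,-150],0],[[0,0,-150],0]]'; python3 plan.py .594,.138,.18,r
```

```text
clock: 23.53
position: [0.4598, -0.0675, 0.034]
ee_rot: [-3.14, 0.001, 1.436]
force: [0.1, -1.0, -0.1]
width: 0.0565
gripper_force: 0.0
clock: 24.03
position: [0.4601, -0.0683, 0.0348]
ee_rot: [3.141, -0.0, 1.434]
force: [0.2, 0.2, -0.2]
width: 0.0249
gripper_force: 20.0
clock: 24.62
position: [0.4611, -0.0683, 0.1861]
ee_rot: [3.138, -0.002, 1.434]
force: [-0.3, 0.7, -0.9]
width: 0.0254
gripper_force: 20.0
now [ 0.4611 -0.0683  0.1861] finger deg -7.8 w 0.0254 t 24.6167 q7 -0.12
.594,.138,.18,r -> [222.5, 103.5, 6.9] -0.365
```

```bash
python3 -m jog '[[[32,15,0],-0.06],[[64,30,0],-0.12],[[96,45,0],-0.18],[[128,60,0],-0.24],[[160,75,0],-0.3],[[190,88,0],-0.36],[[212,99,0],-0.36],[[222,103,0],-0.36],[[222,103,0],-0.36],[[222,103,0],-0.36]]'; python3 plan.py .594,.138,.05,r;  python3 - <<'E'
from lib import *
im=bot.camera('side')[60:300,220:460,::-1]; cv2.imwrite('pics/s2.png',cv2.resize(im,None,fx=2.4,fy=2.4,interpolation=cv2.INTER_CUBIC))
E
```

```text
clock: 25.45
position: [0.5917, 0.1364, 0.183]
ee_rot: [-3.139, 0.001, 1.793]
force: [-0.4, -0.5, -0.5]
width: 0.0252
gripper_force: 20.0
now [0.5917 0.1364 0.183 ] finger deg 12.7 w 0.0252 t 25.45 q7 0.07
.594,.138,.05,r -> [1.2, 3.0, 132.9] -0.006
```

View pics/s2.png

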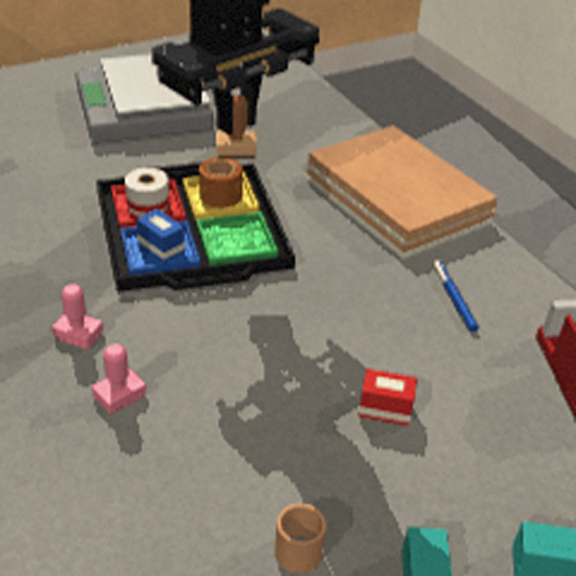

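The stamp hangs upright in the fingers at (237,130). The label roll (148,190), amber roll (221,182) and blue carton (160,235) are in their wells; red carton and core look undisturbed.

```bash
python3 -m jog '[[[1,3,35],0],[[1,3,70],0],[[1,3,95],0],[[1,3,112],0],[[1,3,121],0],[[1,3,127],0],[[1,3,130],0],[[1,3,132],0],[[1,3,134],0],[[1,3,134],0]]'; python3 -m jog '[[[0,0,1],0],[[0,0,2],0],[[0,0,2],0],[[0,0,2],0]]'
```

```text
clock: 26.33
position: [0.5956, 0.1391, 0.0511]
ee_rot: [3.141, -0.0, 1.794]
force: [-1.1, -0.1, -0.1]
width: 0.0253
gripper_force: 20.0
clock: 26.67
position: [0.5952, 0.1391, 0.0486]
ee_rot: [3.141, -0.0, 1.794]
force: [0.1, -0.1, -1.0]
width: 0.0257
gripper_force: 20.0
```

```bash
python3 -m jog '[[[0,0,1],0],[[0,0,2],0],[[0,0,2],0],[[0,0,2],0]]';python3 -m jog '[[[0,0,1],0],[[0,0,1],0],[[0,0,1],0]]'
```

```text
clock: 27.0
position: [0.5953, 0.139, 0.0468]
ee_rot: [3.141, -0.0, 1.794]
force: [-1.7, -0.5, 4.3]
width: 0.0255
gripper_force: 20.0
clock: 27.25
position: [0.5953, 0.139, 0.0467]
ee_rot: [3.141, -0.001, 1.794]
force: [-5.6, -1.6, 12.9]
width: 0.0256
gripper_force: 20.0
```

Contact. Release, rise, move clear, look.

```bash
python3 -m jog '[[[0,0,-1],0],[[0,0,-1],0],[[0,0,-1],0],[[0,0,-1],0],[[0,0,-25],0],[[0,0,-60],0],[[0,0,-100],0],[[0,0,-140],0],[[0,0,-170],0],[[0,0,-170],0]]' -0.2; python3 -m jog '[[[-40,0,0],0],[[-80,0,0],0],[[-120,0,0],0],[[-160,0,0],0],[[-200,0,0],0],[[-240,0,0],0],[[-280,0,0],0],[[-320,0,0],0],[[-350,0,0],0],[[-350,0,0],0]]'
python3 - <<'E'
from lib import *
for n,c in(('top',(130,260,150,310)),('side',(110,210,220,360))):
    im=bot.camera(n)[c[0]:c[1],c[2]:c[3],::-1]; cv2.imwrite(f'pics/f_{n}.png',cv2.resize(im,None,fx=4.5,fy=4.5,interpolation=cv2.INTER_CUBIC))
E
```

```text
clock: 28.08
position: [0.5982, 0.1394, 0.2223]
ee_rot: [3.132, -0.002, 1.793]
force: [0.9, -0.8, -0.2]
width: 0.0524
gripper_force: 0.0
clock: 28.92
position: [0.671, -0.2111, 0.2146]
ee_rot: [-3.139, 0.004, 1.785]
force: [-0.9, -1.0, 0.4]
width: 0.0522
gripper_force: 0.0
```

View pics/f_top.png

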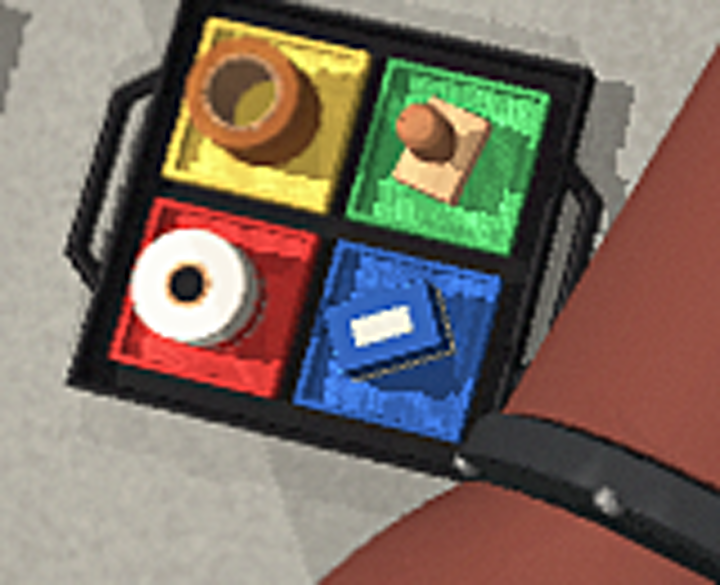

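View pics/f_side.png

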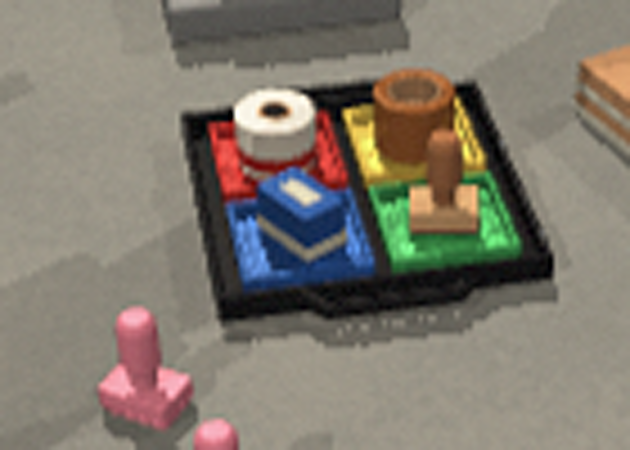

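Both crops show all four things upright in their proper wells: label roll in red, amber roll in yellow, carton in blue, stamp in green. I check positions numerically.

Run:
```python
from lib import *
W={'tape_roll':(.617,.240),'stamp':(.594,.138),'label_roll':(.516,.262),'blue_carton':(.493,.161),'bare_core':(.437,-.3267)}
bot.camera('top');bot.camera('side')
for k,w in W.items():
    z=.012 if k!='bare_core' else 0
    SH[k]=[s+[0,0,z] for s in SH[k]]
    for n in('top','side'):
        d=mask(k,n,proj(np.array([[*w,.035]]),n)[0])
        if d is None: print(k,n,'none');continue
        p,c=fit(k,{n:d['pixels']},np.array(w)); print(k,n,p.round(4),'off mm',((p[:2]-w)*1000).round(1),round(c,3))
```

```text
tape_roll top [0.6205 0.2414 0.171 ] off mm [3.5 1.4] 0.147
tape_roll side [ 0.6229  0.2456 -0.446 ] off mm [5.9 5.6] 0.151
stamp top [0.5953 0.1412 2.7818] off mm [1.3 3.2] 0.15
stamp side [0.5988 0.1412 2.6552] off mm [4.8 3.2] 0.126
label_roll top [ 0.5169  0.2661 -0.018 ] off mm [0.9 4.1] 0.086
label_roll side [0.5196 0.271  0.136 ] off mm [3.6 9. ] 0.145
blue_carton top [0.4959 0.1622 1.8884] off mm [2.9 1.2] 0.102
blue_carton side [0.4957 0.1604 1.8708] off mm [ 2.7 -0.6] 0.051
bare_core top [ 0.4369 -0.3255  0.0874] off mm [-0.1  1.2] 0.402
bare_core side [ 0.4382 -0.3286  0.0734] off mm [ 1.2 -1.9] 0.064
```

```bash
python3 -m jog '[[[0,0,0],0],[[0,0,0],0],[[0,0,0],0]]' >/dev/null; python3 -c "
from bench import bot
print(bot.close_job())"
```

```text
the job is handed in; nothing more can be done
None
```

All four things were set down in their wells, each measured within about 10 mm of the well centre and upright in the pictures. The bare core measured within about 2 mm of its start. I judged the red carton by eye only, and it looked unmoved. The job is handed in, at about 30 s of the 138 s allowed; the hand-in returned no verdict.

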